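# Move a row of tuned reed blocks to the carrying rack in the same order

## Robot

A 6-joint arm with a two-finger parallel gripper is mounted at the origin on a cart in front of the work surface, level with it; the furniture and walls round the work are solid. World frame = base frame: x ahead of the robot, y to its left, z up, the work surface at z = 0. Lengths are in m, angles in rad, forces in N, time in s.
With the tool pointing down it reaches from about 0.4 to 0.925 m from the base axis. Payload 3.4 kg.
Tool frame: the origin (TCP) lies at the very end of the fingers, on their centre line; the grasp point (between the pads) lies r.hold_point_z behind it (r.hold_point_z is the distance from the TCP to the grasp point, in m); z points along the fingers, y is the line along which they close (so a half turn about z gives the same grasp; the last joint's range is limited). The gripper opens to 85 mm and grips with 20 to 120 N. Pads are 22 mm wide; open, the fingers measure 114 mm over their backs; the gripper's body (76 mm by 85 mm) begins 54 mm behind the grasp point. The pads swing forward as they close: fully open they stand 13 mm farther back than shut.
Start: joints at [-1.327, 0.307, 1.506, -0, 1.328, -0.073], TCP at [0.18, -0.546, 0.231] pointing down, gripper open.
Joint ranges: [-3.12, 3.12], [-1.05, 2.28], [0.14, 2.33], [-1.42, 4.57], [0.1, 2.73], [-2.68, 2.68]. Speed limits (rad/s): [2.57, 2.57, 3.14, 3.14, 3.14, 3.14].

## Interface

Orientations are given as a unit quaternion [w, x, y, z].
In Python, from cell import r, kinematics, sensors, cams gives the robot as it stands. Calls block until the motion is done:
- r.move_ptp(position, orientation): joint-space move of the TCP to a pose.
- r.move_l(position, frame=None, rate=0.15, contact_N=None): straight line of the TCP; frame=None keeps the orientation; rate is the mean speed in m/s. With contact_N (N) it stops when the force on the tool has changed by that much, and returns True; else False.
- r.move_j(angles): joint-space move.
- r.move_gripper(opening): opening from 0.0 (shut) to 1.0 (fully open); the grip force is fixed at half the most; returns when the fingers have stopped.
- r.sleep(seconds).
- kinematics.solve_ik(position, orientation): joint angles nearest the present ones, or None.
- sensors.read_state(): the state.
- cams.get_image(name): name is "scene" or "top"; returns a dict with "color" (420x560x3 uint8, red, green, blue), "z_map" (420x560 float32, m along the optical axis (not along the pixel's ray), 0 where there is no reading), "fov_y" (degrees; the focal length in pixels is half the picture's height over the tangent of half this angle, whatever the lens; pixels are square), "cx", "cy" (the principal point, pixels), "eye" and "orientation" of the camera in the world. Camera axes: x right, y up, looking along -z (the intrinsics and any distortion apply to the point x, -y, -z); pixel columns grow to the right and rows downward; lengths in m; the calibration is good to about 2 mm. A picture is of the moment at which its call begins.
A pose or a line that the arm cannot do raises r.MotionError and nothing moves.
- r.hand_in(): hands the job in; it is judged then, once.
The state is a dict: "time_s": time; "qpos": joint angles; "qvel": joint speeds; "effort": joint torques, N m; "position": TCP position; "tcp_rot": TCP orientation; "wrist_force": force on the tool from outside, world axes, zero at the start; "moment": the same for the moment, N m; "finger_gap": opening from 0.0 (shut) to 1.0 (fully open); "grasp_force": force on a finger pad.
Only numpy, scipy, OpenCV 4.12 (cv2) and the standard library are available. Lean on these libraries where they do the work, as an engineer would, in place of code of your own. Each camera call takes 0.05 s, during which the arm holds its last target. There are 200 camera calls.

## Task

The four tuned accordion reed blocks stand side by side in their cradles on the plywood bench board; their order is the order in which they go back into the instrument. Move them all into the empty notched carrying rack so that, from left to right, they stand in the same order there, each fully down in its own pair of notches and centred lengthwise over the two rails. Keep every block upright throughout, so that the reeds are not damaged.

Things in the scene. Friction and masses are not known exactly. Their poses are not given: they have to be found in the camera images.
- block_140_mid (a point): Centre of the longest accordion reed block: loose pale wooden bar, 140 mm long (its x), 26 wide (its y), 44 high (its z, up), brass reed plates down both long sides, about 140 g. This point is 22 mm above its underside. Grasp it across the 26 mm at mid-length, from above.
- block_120_mid (a point): Centre of the second longest accordion reed block: loose pale wooden bar, 120 mm long (its x), 26 wide (its y), 44 high (its z, up), brass reed plates down both long sides, about 120 g. This point is 22 mm above its underside. Grasp it across the 26 mm at mid-length, from above.
- block_100_mid (a point): Centre of the second shortest accordion reed block: loose pale wooden bar, 100 mm long (its x), 26 wide (its y), 44 high (its z, up), brass reed plates down both long sides, about 100 g. This point is 22 mm above its underside. Grasp it across the 26 mm at mid-length, from above.
- block_80_mid (a point): Centre of the shortest accordion reed block: loose pale wooden bar, 80 mm long (its x), 26 wide (its y), 44 high (its z, up), brass reed plates down both long sides, about 80 g. This point is 22 mm above its underside. Grasp it across the 26 mm at mid-length, from above.
- cradle_140: Fixed wooden cradle on the bench board, in which the 140 mm block starts; 156 mm long (its x), 46 wide (its y). Origin: centre of its underside, 10 mm above the worktop; floor 8 mm above that. End cleats rise 10 mm and short side lips near the ends 6 mm above the floor; the block has 3 mm of play.
- cradle_120: Fixed wooden cradle on the bench board, in which the 120 mm block starts; 136 mm long (its x), 46 wide (its y). Origin: centre of its underside, 10 mm above the worktop; floor 8 mm above that. End cleats rise 10 mm and short side lips near the ends 6 mm above the floor; the block has 3 mm of play.
- cradle_100: Fixed wooden cradle on the bench board, in which the 100 mm block starts; 116 mm long (its x), 46 wide (its y). Origin: centre of its underside, 10 mm above the worktop; floor 8 mm above that. End cleats rise 10 mm and short side lips near the ends 6 mm above the floor; the block has 3 mm of play.
- cradle_80: Fixed wooden cradle on the bench board, in which the 80 mm block starts; 96 mm long (its x), 46 wide (its y). Origin: centre of its underside, 10 mm above the worktop; floor 8 mm above that. End cleats rise 10 mm and short side lips near the ends 6 mm above the floor; the block has 3 mm of play.
- bench_board: Fixed plywood board, 158 (its x) by 276 (its y) by 10 mm, bearing the four cradles side by side, in any order, at y = +99, +33, -33, -99 mm; left or right of the rack. Origin: centre of its underside, on the worktop. Its x points away from the robot, its y to the left (turned up to 0.25 rad).
- carrying_rack: Fixed beech rack: base 130 (x) by 276 (y) by 14 mm, two 10 mm rails at x = -30, +30, with teeth up to 42 mm above the origin. Four places, pairs of notches 34 mm wide, at y = +99, +33, -33, -99; any block fits, its length along x. Notch floor: 22 mm above the origin (seated block centre 44 mm). Origin: centre of its underside, on the worktop; x away from the robot, y to the left (up to 0.25 rad).
Not all that is in view belongs to the job. What is shaped like the part that bears block_80_mid but black is not meant.

How it is judged:
By the outcome, as a careful person would: the job done as asked, in the order asked, and still so for the second after the job is handed in, with the robot touching nothing.
It also fails if it takes over 141 s, if anything falls off the work surface, if the arm or the gripper's body presses on something with over 40 N, if the wrist force passes 120 N, or if a joint passes its speed limit or range.

## Working session

There is one attempt and no reset: what is moved stays moved. The work goes in short steps, each a Python script; the robot and the scene stay as the last script left them, time stands still between calls to the robot, and variables do not carry over. Pictures are saved under pics/ and viewed, at most 14 in all, crops included, and the job is handed in when it is done.

```bash
mkdir -p pics; ls
python3 - <<'E'
from cell import r,cams,sensors
import cv2,numpy as np
for n in("scene","top"):
    im=cams.get_image(n); cv2.imwrite(f"pics/{n}0.png",im["color"][...,::-1]); np.savez(f"{n}0.npz",**im)
    print(n,{k:v for k,v in im.items() if k not in("color","z_map")},(im["z_map"]>0).mean())
print(r.hold_point_z,sensors.read_state())
E
```

```text
pics
scene {'fov_y': 57.69132396473937, 'cx': 275.56849334191503, 'cy': 212.29091587476955, 'eye': array([0.06421971, 1.0231366 , 0.63375279]), 'orientation': array([-0.21333952, -0.11777405,  0.47911437,  0.84324667])} 0.9960586734693877
top {'fov_y': 50.476149533573235, 'cx': 277.309303441152, 'cy': 203.21751309585807, 'eye': array([0.4029543 , 0.13054199, 1.29288354]), 'orientation': array([ 0.71079739,  0.03112336, -0.03302487, -0.70193146])} 0.9961479591836735
0.0187 {'time_s': 0.1, 'qpos': array([-1.32652141e+00,  3.07477296e-01,  1.50756835e+00, -7.73244742e-06,
        1.32835741e+00, -7.35029745e-02]), 'qvel': array([-0.00097836, -0.0016432 , -0.00395129, -0.00045664,  0.00192412,
       -0.00045839]), 'effort': array([ 8.90469764e-04, -4.58528817e+01, -2.52607781e+01, -8.57199802e-05,
        5.56911284e-03, -7.24535994e-06]), 'position': array([ 0.1794831 , -0.545611  ,  0.23047544]), 'tcp_rot': array([-9.01584942e-04,  9.87403133e-01,  1.58222099e-01, -8.09363752e-05]), 'wrist_force': array([-0.04339407,  0.05316037,  0.05522775]), 'moment': array([0.0261048 , 0.02163712, 0.01061868]), 'grasp_force': 0.0, 'finger_gap': 1.0007101701257357}
```

View pics/top0.png

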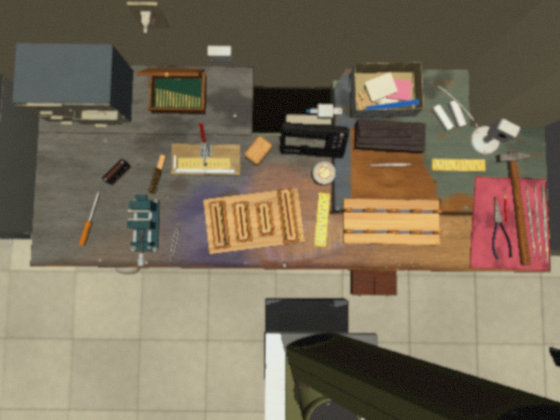

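View pics/scene0.png

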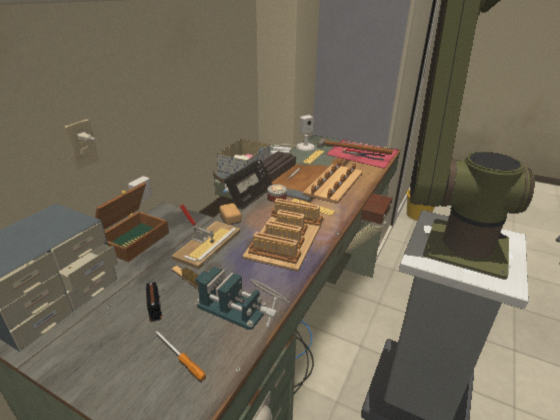

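Top view: the bench board with four loaded cradles is at about (253,221), with blocks near x=219, 241, 265 and 290. The empty rack is at (391,221). Lookalikes are the fixture with yellow parts (205,160), the rulers (322,218) and (458,165), and black objects at (314,138) and (390,135). None of these sits on the board, so I'm using the board. Next I'll measure it by depth and take one close crop.

```bash
cat > vis.py <<'E'
import numpy as np,cv2
from scipy.spatial.transform import Rotation as R
def cloud(im):
    z=im["z_map"].astype(float);h,w=z.shape
    f=h/2/np.tan(np.radians(float(im["fov_y"]))/2)
    v,u=np.mgrid[:h,:w]
    p=np.stack([(u-im["cx"])/f*z,-(v-im["cy"])/f*z,-z],-1)
    q=im["orientation"]
    return R.from_quat([q[1],q[2],q[3],q[0]]).apply(p.reshape(-1,3)).reshape(h,w,3)+im["eye"]
def blobs(P,lo,hi,box,amin=30):
    """min-area rectangles (world xy) of connected pixels with height in lo..hi within pixel box"""
    u0,u1,v0,v1=box;m=np.zeros(P.shape[:2],np.uint8)
    s=P[v0:v1,u0:u1,2];m[v0:v1,u0:u1]=(s>lo)&(s<hi)
    n,l,st,c=cv2.connectedComponentsWithStats(m,connectivity=4)
    out=[]
    for i in range(1,n):
        if st[i,4]<amin: continue
        q=P[l==i];(cx,cy),(a,b),t=cv2.minAreaRect((q[:,:2]*1000).astype(np.float32))
        if a<b:a,b,t=b,a,t+90
        out.append((c[i].round(),st[i,4],np.round([cx,cy,a,b,(t+90)%180-90],1),(np.median(q[:,2])*1000).round(1)))
    return out
E
python3 - <<'E'
from vis import *
im=dict(np.load("top0.npz"));P=cloud(im)
for uv in [(150,250),(300,262),(391,232),(391,208),(211,250),(455,220)]: print(uv,P[uv[1],uv[0]].round(4))
B=(195,312,180,260);K=(335,450,190,255)
print("blocks");[print(*b) for b in blobs(P,.045,.08,B)]
print("board");[print(*b) for b in blobs(P,.005,.08,B,500)]
print("rack");[print(*b) for b in blobs(P,.007,.08,K,500)]
print("teeth");[print(*b) for b in blobs(P,.032,.06,K,5)]
c=im["color"][185:260,195:450,::-1];cv2.imwrite("pics/crop0.png",cv2.resize(c,None,fx=3.1,fy=3.1,interpolation=cv2.INTER_CUBIC))
S=dict(np.load("scene0.npz"));Q=cloud(S)
print("scene blocks");[print(*b) for b in blobs(Q,.045,.08,(235,335,190,275))]
c=S["color"][150:280,230:380,::-1];cv2.imwrite("pics/crop1.png",cv2.resize(c,None,fx=4.5,fy=4.5,interpolation=cv2.INTER_CUBIC))
E
```

```text
(150, 250) [0.3807 0.4901 0.0112]
(300, 262) [ 0.3514  0.0603 -0.0008]
(391, 232) [ 0.4398 -0.1924  0.0404]
(391, 208) [ 0.5096 -0.1998  0.0149]
(211, 250) [0.3828 0.3165 0.0061]
(455, 220) [ 0.4781 -0.3892  0.0007]
blocks
[288. 215.] 463 [483.5  98.5 139.3  26.    8.7] 61.7
[218. 225.] 408 [454.6 293.2 120.   26.9   8.5] 61.5
[242. 221.] 328 [463.5 227.   99.   26.2   7.5] 61.7
[265. 218.] 264 [473.8 162.2  79.7  26.    7.9] 61.9
board
[254. 221.] 5177 [469.7 194.9 280.  162.1 -81.2] 16.6
rack
[391. 222.] 4327 [ 470.  -201.9  280.2  132.5  -89.9] 15.4
teeth
[348. 210.] 30 [501.5 -73.7  20.6   9.   88.4] 40.2
[370. 210.] 36 [ 500.  -133.8   31.7    8.4  -88.5] 41.1
[393. 210.] 44 [ 500.4 -199.9   28.8    9.1   89.3] 41.6
[416. 211.] 44 [ 501.1 -265.9   31.7    9.   -89.5] 41.4
[438. 211.] 26 [ 499.5 -325.9   19.5    8.5  -89.5] 40.2
[348. 231.] 24 [441.2 -73.7  19.9   5.9 -89.6] 40.8
[370. 231.] 42 [ 440.6 -133.2   30.9    8.6  -89.5] 41.3
[393. 232.] 47 [ 441.3 -200.4   31.3    8.6  -89.2] 41.0
[416. 232.] 36 [ 440.8 -265.7   32.     6.   -89.3] 42.0
[438. 232.] 30 [ 440.1 -324.9   18.3    8.6  -89.6] 40.1
scene blocks
[240. 192.] 59 [681.1 100.6  53.5  18.   70.4] 50.3
[297. 206.] 378 [482.4 101.5 140.   31.1   6.9] 59.0
[290. 216.] 245 [471.3 167.   78.5  26.    8.2] 58.9
[283. 228.] 335 [461.8 232.1 100.4  28.6  10. ] 59.5
[275. 241.] 450 [452.8 297.5 119.2  28.4   7.4] 59.8
```

View pics/crop0.png

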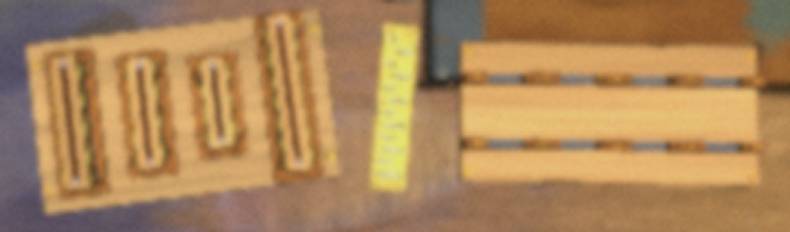

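View pics/crop1.png

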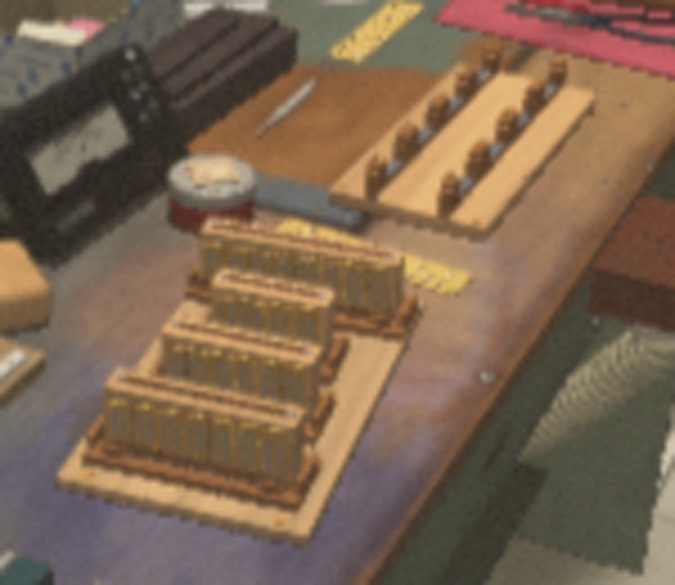

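The crops confirm it. Left to right the board holds 120, 100, 80 and 140, with tops at z≈62 mm as expected, pitch 66 mm and yaw ≈0.14. The rack is centred at (0.4705,-0.200), yaw ≈0. I'm moving the first block now.

```bash
cat > act.py <<'E'
from cell import r,kinematics,sensors,cams
from vis import *
H=r.hold_point_z; UP=.006; OPEN=.55; Z=.17
RC=np.array([.4705,-.200]); RY=-.005
quat=lambda a:[0,np.cos(a/2),np.sin(a/2),0]
tip=lambda zc:zc+UP-H
def slot(k):
    o=[.099,.033,-.033,-.099][k]; return RC+o*np.array([-np.sin(RY),np.cos(RY)])
def st(t):
    s=sensors.read_state();print(t,"t%.1f"%s["time_s"],s["position"].round(4),"gap%.3f"%s["finger_gap"],"F%.0f"%s["grasp_force"],s["wrist_force"].round(1),"j6 %.2f"%s["qpos"][5]);return s
def pick(xy,yaw):
    r.move_ptp([*xy,Z],quat(yaw)); r.move_gripper(OPEN)
    print("contact",r.move_l([*xy,tip(.040)],contact_N=8)); st("down")
    r.move_gripper(0.); st("grip")
    r.move_l([*xy,Z],rate=.12); st("lift")
def place(xy,yaw=RY):
    r.move_ptp([*xy,Z],quat(yaw))
    r.move_l([*xy,tip(.052)],rate=.15)
    c=r.move_l([*xy,tip(.0425)],rate=.02,contact_N=6)
    print("contact",c); s=st("seat"); print("centre height %.4f (0.044)"%(s["position"][2]+H-UP)); return s
def release():
    r.move_gripper(OPEN); p=sensors.read_state()["position"]
    r.move_l([p[0],p[1],Z],rate=.2); st("free")
def look(name):
    im=cams.get_image("top"); cv2.imwrite(f"pics/{name}.png",im["color"][...,::-1]); return im,cloud(im)
E
python3 - <<'E'
from act import *
xy=[.4546,.2932]
print(kinematics.solve_ik([*xy,Z],quat(.145)))
pick(xy,.145)
im,P=look("lift1"); 
[print(*b) for b in blobs(P,.14,.21,(170,320,150,290),20)]
E
```

```text
[ 4.94735656e-01  3.15068195e-01  1.66415164e+00 -4.44089210e-16
  1.16237281e+00  1.92053198e+00]
contact False
down t4.8 [0.4552 0.2935 0.0279] gap0.549 F0 [ 0.4 -0.2  0.3] j6 1.92
grip t5.1 [0.4555 0.2937 0.0285] gap0.299 F60 [-0.5  0.7  6. ] j6 1.92
lift t6.4 [0.454  0.2929 0.1691] gap0.295 F59 [ 0.2 -0.5 -1.3] j6 1.92
[213. 241.] 112 [407.6 285.6  31.3  22.5  20.9] 203.0
```

Run:
```python
from act import *
s=place(slot(0))
if abs(s["position"][2]+H-UP-.044)<.004:
    release(); r.move_l([.45,.1,Z],rate=.3)
    im,P=look("placed1"); K=(335,450,185,260)
    print("block");[print(*b) for b in blobs(P,.054,.08,K)]
    print("teeth");[print(*b) for b in blobs(P,.032,.050,K,8)]
    [print(*b) for b in blobs(P,.045,.08,(195,312,180,260))]
    c=im["color"][170:270,190:460,::-1];cv2.imwrite("pics/c1.png",cv2.resize(c,None,fx=2.9,fy=2.9))
```

```text
contact True
seat t9.4 [ 0.4715 -0.1012  0.0324] gap0.303 F60 [-0.6  0.   5.6] j6 1.28
centre height 0.0451 (0.044)
free t10.6 [ 0.4699 -0.1007  0.1692] gap0.549 F0 [ 0.7 -0.1  0.8] j6 1.28
block
[361. 220.] 416 [ 4.715e+02 -1.035e+02  1.164e+02  2.680e+01 -1.000e-01] 65.9
teeth
[355. 220.] 41 [ 4.736e+02 -9.150e+01  1.036e+02  3.400e+00  2.000e-01] 44.3
[348. 210.] 30 [501.7 -74.   20.    8.9  89.4] 41.2
[370. 210.] 30 [ 500.9 -135.5   27.5    6.   -88.4] 41.1
[393. 211.] 45 [ 500.3 -198.6   29.7    9.1   89.7] 42.0
[416. 211.] 45 [ 501.2 -266.5   32.5    9.   -89.6] 41.3
[438. 211.] 26 [ 499.5 -325.4   20.7    8.6  -89.5] 42.0
[349. 231.] 23 [441.1 -73.8  19.9   6.  -89.5] 41.3
[371. 231.] 38 [ 440.5 -135.3   26.7    8.6  -89.2] 40.3
[393. 232.] 46 [ 441.3 -200.3   32.3    8.8  -89.3] 41.2
[416. 232.] 36 [ 440.7 -265.    32.     6.   -89.5] 41.9
[438. 232.] 31 [ 440.1 -324.8   18.2    8.6  -89.9] 40.0
[242. 221.] 331 [463.3 226.8  99.1  26.3   7.5] 61.6
```

Block 1 is seated (top 66 mm) and about 2 mm to the right within its notch. I'm shifting RC by +1.5 mm in y and carrying on.

```bash
sed -i 's/-.200\]/-.1985]/' act.py
python3 - <<'E'
from act import *
for k,(xy,yaw) in enumerate([([.4635,.2270],.14),([.4738,.1622],.14),([.4835,.0985],.148)],1):
    pick(xy,yaw)
    g=sensors.read_state()["finger_gap"]
    if not .25<g<.36: print("bad grip");break
    s=place(slot(k))
    if abs(s["position"][2]+H-UP-.044)>.004: print("bad seat");break
    release()
else:
    r.move_ptp([.18,-.546,.23],quat(.318))
    im,P=look("end"); K=(335,450,185,260)
    [print(*b) for b in blobs(P,.054,.08,K)]
    print("teeth");[print(*b) for b in blobs(P,.032,.044,K,8)]
    c=im["color"][170:270,190:460,::-1];cv2.imwrite("pics/c2.png",cv2.resize(c,None,fx=2.9,fy=2.9))
    S=cams.get_image("scene")["color"][130:260,260:400,::-1];cv2.imwrite("pics/c3.png",cv2.resize(S,None,fx=4.5,fy=4.5))
E
```

```text
contact False
down t13.3 [0.4642 0.2272 0.0279] gap0.553 F0 [0.  0.  0.4] j6 1.80
grip t13.7 [0.4644 0.2274 0.0284] gap0.295 F60 [-0.5  0.5  5.7] j6 1.80
lift t15.0 [0.4628 0.2267 0.1692] gap0.295 F59 [-1.4 -0.2 -1.6] j6 1.80
contact True
seat t17.9 [ 0.4711 -0.1657  0.0324] gap0.297 F60 [-1.7  0.7  4.7] j6 1.15
centre height 0.0451 (0.044)
free t19.1 [ 0.4695 -0.1649  0.1692] gap0.550 F0 [ 0.1  0.1 -1.4] j6 1.15
contact False
down t21.6 [0.4745 0.1623 0.0278] gap0.550 F0 [-0.1  0.2  0. ] j6 1.68
grip t21.9 [0.4747 0.1625 0.0284] gap0.296 F60 [0.5 0.6 6.3] j6 1.68
lift t23.3 [0.4731 0.162  0.1692] gap0.294 F59 [-0.3 -0.2 -1.5] j6 1.68
contact True
seat t26.2 [ 0.4707 -0.2318  0.0323] gap0.294 F60 [-0.  -0.   4.9] j6 1.04
centre height 0.0450 (0.044)
free t27.4 [ 0.4692 -0.2308  0.1691] gap0.549 F0 [ 0.1  0.1 -0.7] j6 1.04
contact False
down t29.9 [0.4842 0.0985 0.0278] gap0.551 F0 [0.4 0.6 0.5] j6 1.54
grip t30.3 [0.4844 0.0987 0.0283] gap0.297 F60 [-0.7 -0.7  6.9] j6 1.54
lift t31.6 [0.4828 0.0984 0.1692] gap0.298 F59 [-0.8 -0.2 -1. ] j6 1.54
contact True
seat t34.5 [ 0.4704 -0.2979
[... 628 characters left out ...]
 489.7 -222.2   31.2    2.7    2. ] 37.8
[417. 211.] 33 [ 501.3 -267.9   27.2    8.7  -88.9] 41.5
[378. 212.] 9 [ 4.942e+02 -1.556e+02  1.390e+01  1.700e+00  3.000e-01] 39.6
[438. 212.] 21 [ 499.4 -327.8   16.6    8.4  -87.5] 40.5
[424. 224.] 43 [ 4.638e+02 -2.870e+02  7.360e+01  3.400e+00 -2.000e-01] 39.4
[401. 229.] 15 [ 449.9 -221.2   36.5    3.2    4.8] 39.0
[377. 230.] 8 [ 446.4 -154.5   14.3    1.4    5.1] 36.9
[349. 231.] 16 [441.2 -73.8  20.1   5.8 -89.3] 41.1
[371. 232.] 29 [ 440.5 -135.6   26.8    8.6  -89. ] 39.8
[395. 232.] 29 [ 441.4 -202.1   28.8    8.7  -89. ] 41.2
[417. 232.] 22 [ 440.8 -267.5   28.3    5.8  -88.9] 41.4
[439. 233.] 12 [ 437.5 -327.3   12.5    8.2   57.6] 41.8
```

View pics/c2.png

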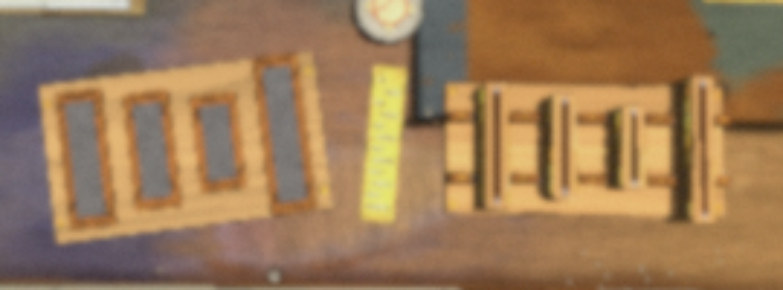

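View pics/c3.png

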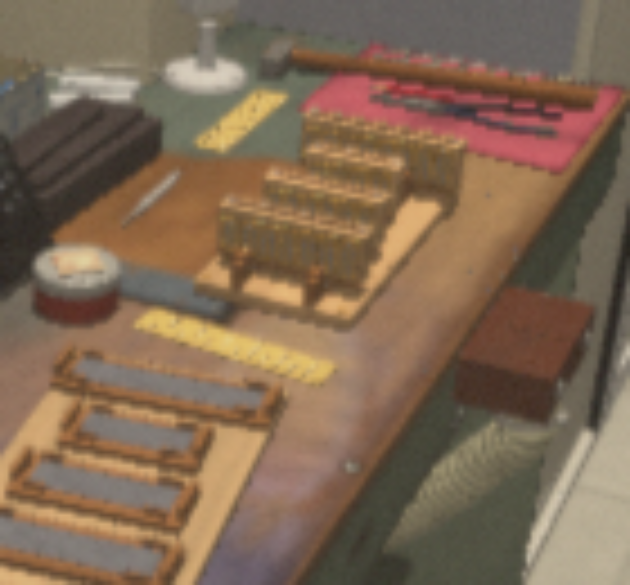

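The crops show all four cradles empty. In the rack, 120, 100, 80 and 140 stand upright from left to right (crop x≈490, 560, 627, 702). All tops are at 66 mm and centred within 1 mm at x≈0.471.

```bash
python3 -c "
from cell import r
print(r.hand_in())"
```

```text
the job is handed in; nothing more can be done
None
```

The job is handed in: all four reed blocks stand upright and fully seated in the rack in their original order (120, 100, 80, 140 mm from left to right), centred over the rails to about 1 mm, and the last block was released at about 36 s of robot time.

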